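Square two tapas boards in the corner tray

TASK

Take the dark walnut board out of the rack and first lay it down flat on the open worktop, letting go of it there. Then take it again by its long edges, lay it gently, flat and lengthwise, on the light oak board that is in the corner tray (do not let it drop), and square both boards up so that each is flush against both fences of the tray. Leave the white marble board standing in the rack, and do not disturb the tin or the salt shaker.

Things in the scene. Friction and masses are not known exactly. Their poses are not given: they have to be found in the camera images.
- tray: White corner tray, fixed; base 170 (x) x 125 (y) x 8 mm (z), two fences with tops 36 mm above the worktop: far fence on its +x edge, left fence on its +y edge, other sides open. Origin: centre of the underside, z up. Fence inner faces: x = +73 and y = +50 mm. A board lengthwise along x and flush with both has its centre at x 13, y 20 mm (z 14 mm lower board, 26 mm upper).
- rack: Pale wooden board rack, fixed; base 140 (x) x 130 (y) x 12 mm, two slots along x at y = -35 and +35 mm. Each slot has two pairs of upright steel pins at x = -45 and +45 mm, 15 mm free between the pins of a pair, pin tops 47 mm above the worktop; the middle of the slots is open. Origin: centre of the underside; z up.
- walnut_center (a point): Dark brown walnut board, 120 x 60 x 12 mm, about 0.1 kg, standing on a long edge in either rack slot, its top 72 mm above the worktop. Point: its centre. Axes: x along the 120 mm length, y through the 12 mm thickness, z along the 60 mm width (up while it stands). It also stands stably on its long edge on the worktop, and a push near its top tips it flat. Either face may be up.
- oak_center (a point): Light oak board, 120 x 60 x 12 mm, about 0.1 kg, which lies flat in the tray, roughly lengthwise along the tray's x but askew and 5 to 40 mm off both fences; it is loose and slides with a light push (1 to 2 N). The point is its centre. Its axes: x along the length, y along the 60 mm width, z up through the thickness.
- marble_center (a point): White marble board, 120 x 60 x 12 mm, which stands in the other rack slot (bystander). The point is its centre; axes as for the walnut board.
- walnut: The walnut board again: its origin is the middle of the long narrow edge on which it stands at first, 30 mm from the centre; same axes.
- oak: The oak board again: its origin is the centre of its underside.
- tuna: Low round tin, 86 mm across, 40 mm high (bystander), on the worktop beyond the rack. Origin: centre of the underside.
- shaker: Salt shaker with a grey top, 44 mm across, 90 mm high (bystander), on the worktop to the right of the rack. Origin: centre of the underside.
Mind the look-alikes: they are no part of the job. Leave any blue or green look-alike of the walnut alone.

How it is judged:
By the outcome, as a careful person would: the job done as asked, in the order asked, and still so for the second after the job is handed in, with the robot touching nothing.
It also fails if it takes over 58 s, if anything falls off the work surface, if the arm or the gripper's body presses on something with over 40 N, if the wrist force passes 120 N, or if a joint passes its speed limit or range.

ROBOT

A 6-joint arm with a two-finger parallel gripper is mounted at the origin on a cart in front of the work surface, level with it; the furniture and walls round the work are solid. World frame = base frame: x ahead of the robot, y to its left, z up, the work surface at z = 0. Lengths are in m, angles in rad, forces in N, time in s.
With the tool pointing down it reaches from about 0.225 to 0.875 m from the base axis. Payload 3.4 kg.
Tool frame: the origin (TCP) lies between the finger pads; the fingertips stand 11 mm ahead of it and the grasp point (between the pads) lies 8 mm behind it; z points along the fingers, y is the line along which they close (so a half turn about z gives the same grasp; the last joint's range is limited). The gripper opens to 85 mm and grips with 20 to 120 N. Pads are 22 mm wide; open, the fingers measure 114 mm over their backs; the gripper's body (76 mm by 85 mm) begins 54 mm behind the grasp point. The pads swing forward as they close: fully open they stand 13 mm farther back than shut.
Start: joints at [-1.42, 0.276, 1.505, -0, 1.361, -0.121], TCP at [0.154, -0.554, 0.242] pointing down, gripper open.
Joint ranges: [-2.89, 2.89], [-0.75, 2.08], [0.22, 2.7], [-1.18, 4.32], [0.11, 2.71], [-2.7, 2.7]. Speed limits (rad/s): [2.57, 2.57, 3.14, 3.14, 3.14, 3.14].

INTERFACE

Orientations are given as a unit quaternion [w, x, y, z].
In Python, from rig import sensors, eyes, manip gives the robot as it stands.
- The arm moves only by the tool drive_tool, never from a script. Its argument "deltas" is a list of rows, each an object with "linear": the shift along the world's x, y, z in mm, a list of three; "twist": the turn about the world's z in degrees; "claw": the opening, from 0 (shut) to 1 (fully open). In form: [{"linear": [tx, ty, tz], "twist": twist, "claw": claw}, ...]. A call has 1 to 12 rows; each row is the pose to reach, as a shift and turn from the pose commanded when the call began; what a row does not reach only later rows make up. A row lasts 1/12 s, in which the tool goes at most 41.7 mm and 7.16 degrees, less where a joint would pass 70% of its speed; a pose out of reach is approached as far as the arm can. A call with a gripper value outside its range is refused whole. The fingers move at their own pace and stop on an object; "squeeze" is the grip in N (left out, the last holds). Time passes only in rows, so rows that repeat a pose let the fingers close. It gives the time, the measured TCP pose, the force, the opening and the grip force at its end, in the units of the state.
- sensors.get_state(): the state, without advancing time (a new reading comes with each control period).
- eyes.get_image(name): name is "scene" or "top" or "wrist"; returns the picture (400x640x3 uint8, red, green, blue); there is no depth.
- eyes.camera_model(name): a dict with "intrinsics" (3x3 intrinsics, pixels), "R" (3x3) and "t" (3): a world point X has camera coordinates R X + t. Camera axes: x right, y down, z forward; pixel columns grow to the right and rows downward; lengths in m; the calibration is good to about 2 mm. A picture is of the moment at which its call begins: read the wrist's pose just before it. camera_model takes no time and is no camera call; for the wrist camera it gives the pose at the moment of the call.
- manip.sign_off(): hands the job in; it is judged then, once.
The state is a dict: "clock": time; "qpos": joint angles; "qd": joint speeds; "effort": joint torques, N m; "position": TCP position; "ee_rot": TCP orientation; "contact_force": force on the tool from outside, world axes, zero at the start; "moment": the same for the moment, N m; "width": finger opening in m; "gripper_force": force on a finger pad.
Only numpy, scipy, OpenCV 4.12 (cv2) and the standard library are available. Lean on these libraries where they do the work, as an engineer would, in place of code of your own. Each camera call takes 0.05 s, during which the arm holds its last target. There are 200 camera calls.

## Working session

There is one attempt and no reset: what is moved stays moved. The work goes in short steps, Python scripts to look and compute and a tool call to move; the robot and the scene stay as the last step left them, time stands still between calls to the robot, and variables do not carry over. Pictures are saved under pics/ and viewed, at most 10 in all, crops included, and the job is handed in when it is done.

Besides the shell and the picture viewer there is one more tool, called after "Emit:" as name(argument=value, ...), one argument or row to a line, values as JSON. drive_tool: Moves the arm, as the interface text tells. Its arguments: {"type":"object","properties":{"deltas":{"type":"array","items":{"type":"object","properties":{"linear":{"type":"array","items":{"type":"number"}},"twist":{"type":"number"},"claw":{"type":"number"}}}},"squeeze":{"type":"number"}},"required":["deltas"]}

```bash
mkdir -p pics; cat > h.py <<'E'
import numpy as np, cv2
from rig import sensors, eyes, manip
def cam(n):
    m=eyes.camera_model(n); return np.array(m["intrinsics"]),np.array(m["R"]),np.array(m["t"])
def ray(n,px,z,c=None):
    K,R,t=c or cam(n); px=np.atleast_2d(np.array(px,float))
    d=(np.linalg.inv(K)@np.c_[px,np.ones(len(px))].T).T@R
    o=-R.T@t; return o+d*((z-o[2])/d[:,2])[:,None]
def proj(n,X,c=None):
    K,R,t=c or cam(n); p=(R@np.atleast_2d(X).T).T+t; p=p@K.T; return p[:,:2]/p[:,2:]
def save(n,f):
    im=eyes.get_image(n); cv2.imwrite(f"pics/{f}.png",im[:,:,::-1]); return im
E
python3 - <<'E'
from h import *
a=save("top","top0");b=save("scene","scene0")
cv2.imwrite("pics/both.png",cv2.resize(np.vstack([a,b])[:,:,::-1],(480,600),interpolation=cv2.INTER_AREA))
for n in("top","scene"):
    K,R,t=cam(n);print(n,-R.T@t,R[2],K[0,0])
E
```

```text
top [ 0.09838993 -0.16362539  1.63178621] [ 0.29767075 -0.01212823 -0.95459155] 432.78310694708574
scene [-0.14132266 -1.2172573   0.70844345] [ 0.51191307  0.72681325 -0.45791649] 370.4931639042465
```

View pics/top0.png

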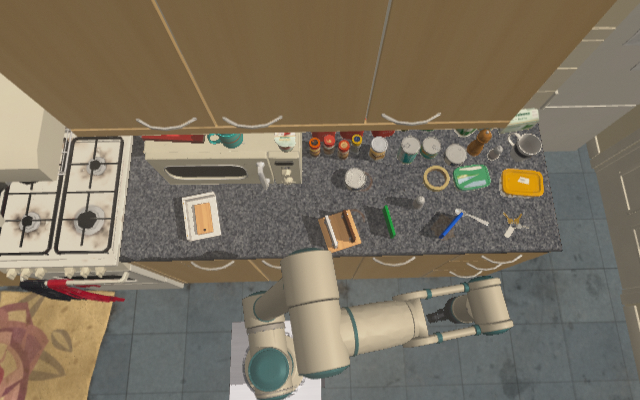

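View pics/scene0.png

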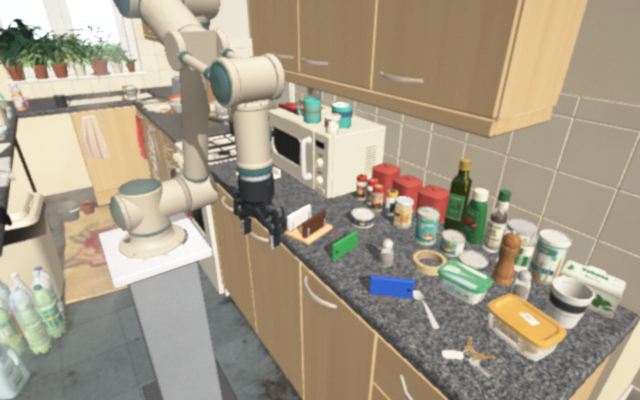

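Top view: the rack is at about (340,230). The walnut is in its right slot at (350,225) and the marble in the left at (331,230). The tray with the oak is at (201,217). Things that could be taken for the walnut: green board (390,220), blue board (452,223), marble (331,230) and oak (203,218). By its dark brown colour in the rack, (350,225) is the walnut. Next: one close crop to check, and the measurements.

```bash
python3 - <<'E'
from h import *
im=cv2.imread("pics/top0.png")
c1=cv2.resize(im[190:265,300:400],(800,600),interpolation=cv2.INTER_CUBIC)
c2=cv2.resize(im[185:245,170:250],(800,600),interpolation=cv2.INTER_CUBIC)
cv2.imwrite("pics/crop0.png",cv2.resize(np.vstack([c1,c2]),(500,600)) if 0 else np.hstack([c1[::2,::2],c2[::2,::2]]))
hsv=cv2.cvtColor(im,cv2.COLOR_BGR2HSV)
def rect(mask,x0,y0,x1,y1,z,name):
    m=np.zeros_like(mask);m[y0:y1,x0:x1]=mask[y0:y1,x0:x1]
    n,l,s,_=cv2.connectedComponentsWithStats(m); k=1+np.argmax(s[1:,4])
    p=np.argwhere(l==k)[:,::-1]; w=ray("top",p,z)[:,:2]
    r=cv2.minAreaRect((w*1000).astype(np.float32)); print(name,s[k,4],r, cv2.boxPoints(r).round().tolist())
def rng(lo,hi): return cv2.inRange(hsv,np.array(lo),np.array(hi))
for p in [(350,222),(331,228),(340,235),(203,218),(190,205),(340,245)]: print(p,hsv[p[1],p[0]])
rect(rng((0,40,20),(25,255,110)),335,200,365,250,.072,"walnut")
rect(rng((5,60,120),(25,255,255)),315,205,365,255,.012,"rack")
rect(rng((5,70,120),(25,255,255)),180,190,225,245,.020,"oak")
rect(rng((0,0,150),(179,70,255)),175,190,230,245,.008,"tray")
rect(rng((0,0,170),(179,50,255)),320,205,345,250,.072,"marble")
E
```

```text
(350, 222) [ 15 131 202]
(331, 228) [ 18  25 227]
(340, 235) [ 15 123 145]
(203, 218) [ 16 127 227]
(190, 205) [ 21  33 222]
(340, 245) [ 16 127 229]
walnut 172 ((481.05670166015625, -273.1719970703125), (126.06468963623047, 38.789459228515625), 25.593549728393555) [[416.0, -283.0], [433.0, -318.0], [546.0, -263.0], [530.0, -228.0]]
rack 894 ((472.9900207519531, -242.37600708007812), (145.2621612548828, 137.96253967285156), 16.901325225830078) [[383.0, -197.0], [424.0, -329.0], [563.0, -287.0], [522.0, -155.0]]
oak 488 ((536.2091064453125, 276.602783203125), (121.45022583007812, 61.610687255859375), 9.686789512634277) [[471.0, 297.0], [482.0, 236.0], [601.0, 256.0], [591.0, 317.0]]
tray 1016 ((549.0497436523438, 289.5863342285156), (182.406494140625, 131.5595703125), 10.715404510498047) [[447.0, 337.0], [472.0, 208.0], [651.0, 242.0], [626.0, 371.0]]
marble 86 ((464.25189208984375, -211.82034301757812), (116.72550964355469, 11.050753593444824), 17.71904182434082) [[407.0, -224.0], [410.0, -235.0], [522.0, -199.0], [518.0, -189.0]]
```

View pics/crop0.png

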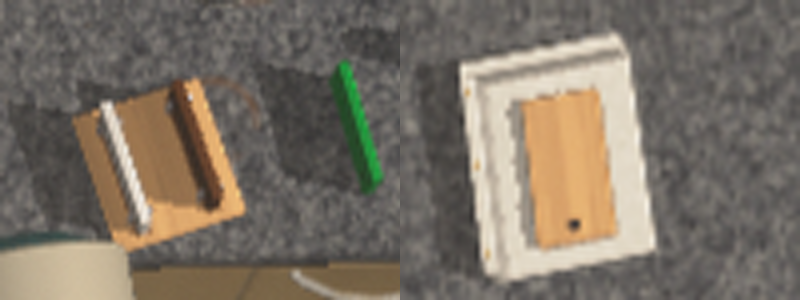

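The crop confirms the dark walnut in the rack's right slot, with the marble left of it and the green board on the worktop. The oak is askew in the tray. The rack is at about (473,-242) mm with yaw 17°, so the walnut slot should be at (483,-276). The measured rectangle centre of (481,-273) agrees.

```bash
python3 - <<'E'
from h import *
from scipy.spatial.transform import Rotation as Ro
s=sensors.get_state();q=s["ee_rot"];M=Ro.from_quat([*q[1:],q[0]]).as_matrix()
print(s["position"],s["width"],s["clock"]);print(M.round(3),"y yaw",np.degrees(np.arctan2(M[1,1],M[0,1])))
K,R,t=cam("wrist");print("wrist cam",-R.T@t,R[2])
print("counter edge/microwave",ray("top",[(340,255),(220,262),(220,186)],0).round(3))
E
```

```text
[ 0.15428957 -0.5534307   0.2415198 ] 0.08509769686259286 0.1
[[ 0.963  0.268 -0.   ]
 [ 0.268 -0.963  0.002]
 [ 0.    -0.002 -1.   ]] y yaw -74.42964468509265
wrist cam [ 0.2270266  -0.53388343  0.37389682] [-0.27814356 -0.07684891 -0.95746039]
counter edge/microwave [[ 0.384 -0.245  0.   ]
 [ 0.368  0.209  0.   ]
 [ 0.672  0.223  0.   ]]
```

Emit:
drive_tool(
  deltas=[
    {"linear":[330,280,-20],"twist":1.4,"claw":0.5},
    {"linear":[330,280,-20],"twist":1.4,"claw":0.5},
    {"linear":[330,280,-20],"twist":1.4,"claw":0.5},
    {"linear":[330,280,-20],"twist":1.4,"claw":0.5},
    {"linear":[330,280,-20],"twist":1.4,"claw":0.5},
    {"linear":[330,280,-20],"twist":1.4,"claw":0.5},
    {"linear":[330,280,-20],"twist":1.4,"claw":0.5},
    {"linear":[330,280,-20],"twist":1.4,"claw":0.5},
    {"linear":[330,280,-20],"twist":1.4,"claw":0.5},
    {"linear":[330,280,-20],"twist":1.4,"claw":0.5},
    {"linear":[330,280,-20],"twist":1.4,"claw":0.5},
    {"linear":[330,280,-20],"twist":1.4,"claw":0.5},
  ],
)

```text
clock: 1.1
position: [0.4869, -0.2707, 0.2215]
ee_rot: [-0.001, 0.989, 0.15, 0.0]
contact_force: [0.2, -0.1, -0.2]
width: 0.0427
gripper_force: 0.0
```

Emit:
drive_tool(
  deltas=[
    {"linear":[0,0,0],"twist":0,"claw":0.5},
    {"linear":[0,0,0],"twist":0,"claw":0.5},
    {"linear":[0,0,0],"twist":0,"claw":0.5},
  ],
)

```text
clock: 1.35
position: [0.4833, -0.2748, 0.2222]
ee_rot: [0.0, 0.989, 0.147, -0.0]
contact_force: [-0.1, 0.1, 0.3]
width: 0.0426
gripper_force: 0.0
```

```bash
python3 - <<'E'
from h import *
c=cam("wrist");im=save("wrist","w1");np.savez("w1.npz",*c)
s=sensors.get_state();print(s["position"],s["width"],s["qpos"])
E
```

```text
[ 0.48336225 -0.27491385  0.22233759] 0.042400429210680296 [-6.41925753e-01  2.59623668e-01  1.57867679e+00 -5.36278850e-04
  1.30347477e+00  6.34654556e-01]
```

View pics/w1.png

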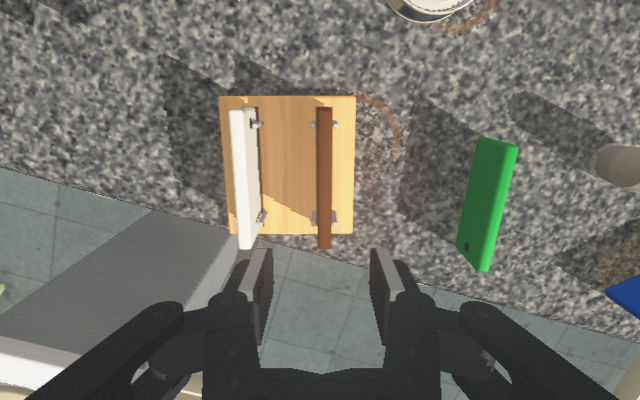

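The wrist view shows the walnut's top edge from about (324,107) to (325,248), parallel to the tool. The marble is at (243,180), and the green board is well away at (487,205).

```bash
python3 - <<'E'
from h import *
d=np.load("w1.npz");c=tuple(d[k] for k in d)
im=cv2.imread("pics/w1.png");hsv=cv2.cvtColor(im,cv2.COLOR_BGR2HSV)
print(hsv[180,324],hsv[180,300],hsv[180,345],hsv[130,340])
m=cv2.inRange(hsv,np.array((0,100,40)),np.array((14,255,160)))
m[:, :305]=0;m[:,345:]=0;m[:95]=0;m[260:]=0
for r in (105,110,130,150,170,190,225,240,247): 
    x=np.flatnonzero(m[r]); print(r,x.min() if len(x) else 0,x.max() if len(x) else 0)
p=np.argwhere(m>0)[:,::-1]
r=cv2.minAreaRect((ray("",p,.072,c)[:,:2]*1000).astype(np.float32));print(r)
s=sensors.get_state()["position"];print(proj("",s,c))
E
```

```text
[ 12 145 142] [ 15 125 192] [ 23 100 246] [ 21 107 244]
105 0 0
110 315 331
130 316 331
150 316 331
170 316 330
190 316 330
225 317 330
240 318 330
247 319 330
((489.3158264160156, -275.8154602050781), (119.6083984375, 13.437877655029297), 16.869680404663086)
[[319.80245689 279.96796611]]
```

Emit:
drive_tool(
  deltas=[
    {"linear":[5,-1,-30],"twist":0,"claw":0.5},
    {"linear":[5,-1,-65],"twist":0,"claw":0.5},
    {"linear":[5,-1,-100],"twist":0,"claw":0.5},
    {"linear":[5,-1,-130],"twist":0,"claw":0.5},
    {"linear":[5,-1,-155],"twist":0,"claw":0.5},
    {"linear":[5,-1,-176],"twist":0,"claw":0.5},
    {"linear":[5,-1,-176],"twist":0,"claw":0.5},
    {"linear":[5,-1,-176],"twist":0,"claw":0.1},
    {"linear":[5,-1,-176],"twist":0,"claw":0.0},
    {"linear":[5,-1,-176],"twist":0,"claw":0.0},
    {"linear":[5,-1,-176],"twist":0,"claw":0.0},
    {"linear":[5,-1,-176],"twist":0,"claw":0.0},
  ],
  squeeze=40,
)

```text
clock: 2.4
position: [0.4902, -0.2759, 0.048]
ee_rot: [0.001, 0.989, 0.148, 0.001]
contact_force: [-0.5, -0.4, 4.6]
width: 0.0112
gripper_force: 44.0
```

Emit:
drive_tool(
  deltas=[
    {"linear":[0,0,35],"twist":0,"claw":0},
    {"linear":[0,0,75],"twist":0,"claw":0},
    {"linear":[0,10,105],"twist":0,"claw":0},
    {"linear":[0,45,105],"twist":0,"claw":0},
    {"linear":[2,85,105],"twist":-1,"claw":0},
    {"linear":[5,125,105],"twist":-4,"claw":0},
    {"linear":[8,165,105],"twist":-7,"claw":0},
    {"linear":[10,205,100],"twist":-7,"claw":0},
    {"linear":[10,240,80],"twist":-7,"claw":0},
    {"linear":[10,265,50],"twist":-7,"claw":0},
    {"linear":[10,275,20],"twist":-7,"claw":0},
    {"linear":[10,275,0],"twist":-7,"claw":0},
  ],
)

```text
clock: 3.4
position: [0.4978, 0.0031, 0.045]
ee_rot: [-0.001, 0.996, 0.089, -0.001]
contact_force: [-1.2, -0.8, -0.5]
width: 0.0114
gripper_force: 43.5
```

Emit:
drive_tool(
  deltas=[
    {"linear":[0,0,0],"twist":0,"claw":0},
    {"linear":[0,0,-4],"twist":0,"claw":0},
    {"linear":[0,0,-8],"twist":0,"claw":0},
    {"linear":[0,0,-10],"twist":0,"claw":0},
    {"linear":[0,0,-10],"twist":0,"claw":0},
  ],
)

```text
clock: 3.82
position: [0.5001, -0.0006, 0.0371]
ee_rot: [0.0, 0.996, 0.086, 0.001]
contact_force: [-0.5, -0.3, -0.7]
width: 0.0119
gripper_force: 43.5
```

Emit:
drive_tool(
  deltas=[
    {"linear":[0,0,-1],"twist":0,"claw":0},
    {"linear":[0,0,-2],"twist":0,"claw":0},
    {"linear":[0,0,-2],"twist":0,"claw":0},
  ],
)

```text
clock: 4.07
position: [0.5002, -0.0004, 0.036]
ee_rot: [0.0, 0.996, 0.087, 0.001]
contact_force: [-2.1, 0.5, 7.3]
width: 0.0116
gripper_force: 44.8
```

Emit:
drive_tool(
  deltas=[
    {"linear":[0,0,0],"twist":0,"claw":0.2},
    {"linear":[0,0,0],"twist":0,"claw":0.35},
    {"linear":[0,0,0],"twist":0,"claw":0.35},
    {"linear":[0,0,0],"twist":0,"claw":0.35},
    {"linear":[0,0,35],"twist":0,"claw":0.35},
    {"linear":[0,0,75],"twist":0,"claw":0.35},
    {"linear":[0,0,80],"twist":0,"claw":0.35},
    {"linear":[4,-22,80],"twist":0,"claw":0.1},
    {"linear":[8,-44,80],"twist":0,"claw":0},
    {"linear":[8,-44,80],"twist":0,"claw":0},
    {"linear":[8,-44,50],"twist":0,"claw":0},
    {"linear":[8,-44,27],"twist":0,"claw":0},
  ],
)

```text
clock: 5.07
position: [0.5081, -0.0443, 0.0611]
ee_rot: [0.0, 0.996, 0.086, 0.001]
contact_force: [-0.4, 0.4, -0.5]
width: -0.0003
gripper_force: 0.0
```

```bash
python3 - <<'E'
from h import *
c=cam("wrist");im=save("wrist","w2")
s=sensors.get_state();print(s["position"],s["width"])
E
```

```text
[ 0.50415132 -0.04326885  0.05661573] 0.00030715983458110116
```

View pics/w2.png

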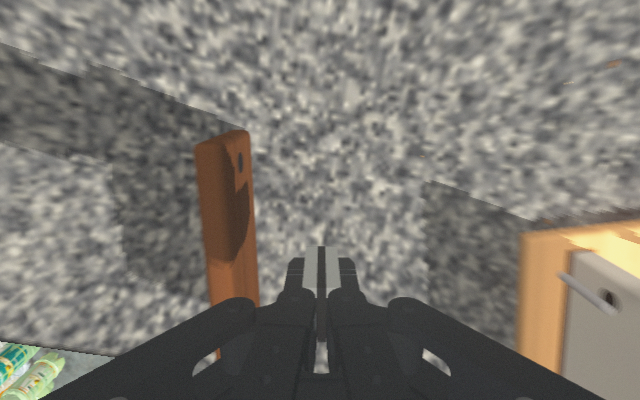

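The walnut stands free on its long edge at about (225,220), and the closed fingers are beside it on the right. I'll push it over to the left.

Emit:
drive_tool(
  deltas=[
    {"linear":[-2,10,2],"twist":0,"claw":0},
    {"linear":[-3,18,2],"twist":0,"claw":0},
    {"linear":[-4,24,2],"twist":0,"claw":0},
    {"linear":[-5,30,2],"twist":0,"claw":0},
    {"linear":[-6,36,2],"twist":0,"claw":0},
    {"linear":[-7,42,0],"twist":0,"claw":0},
    {"linear":[-8,48,0],"twist":0,"claw":0},
    {"linear":[-9,54,0],"twist":0,"claw":0},
    {"linear":[-9,54,0],"twist":0,"claw":0},
    {"linear":[-9,54,40],"twist":0,"claw":0.5},
    {"linear":[-9,54,80],"twist":0,"claw":1},
    {"linear":[-9,54,120],"twist":0,"claw":1},
  ],
)

```text
clock: 6.12
position: [0.4977, 0.0101, 0.1821]
ee_rot: [-0.0, 0.996, 0.087, -0.001]
contact_force: [1.0, -0.5, 0.2]
width: 0.0357
gripper_force: 0.0
```

Emit:
drive_tool(
  deltas=[
    {"linear":[0,30,20],"twist":0,"claw":1},
    {"linear":[0,30,20],"twist":0,"claw":1},
    {"linear":[0,30,20],"twist":0,"claw":1},
    {"linear":[0,30,20],"twist":0,"claw":1},
  ],
)

```text
clock: 6.45
position: [0.4976, 0.0399, 0.2006]
ee_rot: [0.0, 0.996, 0.087, -0.001]
contact_force: [0.3, 0.6, -0.4]
width: 0.0831
gripper_force: 0.0
```

```bash
python3 - <<'E'
from h import *
c=cam("wrist");im=save("wrist","w3");np.savez("w3.npz",*c)
s=sensors.get_state();print(s["position"],s["width"])
hsv=cv2.cvtColor(im,cv2.COLOR_RGB2HSV)
m=cv2.inRange(hsv,np.array((0,90,30)),np.array((15,255,220)))
n,l,st,_=cv2.connectedComponentsWithStats(m);k=1+np.argmax(st[1:,4]);print(st[k])
p=np.argwhere(l==k)[:,::-1]
print(cv2.minAreaRect((ray("",p,.012,c)[:,:2]*1000).astype(np.float32)))
E
```

```text
[0.49733707 0.03971167 0.19997068] 0.0852950044994838
[ 291  119   66  124 7613]
((492.0850830078125, 36.122093200683594), (119.02664947509766, 59.07229232788086), 9.98243522644043)
```

View pics/w3.png

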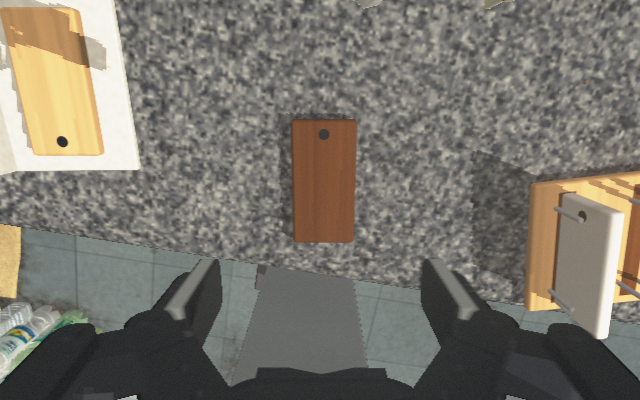

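The walnut lies flat and free at (492,36) mm with yaw 10°, at pixels (292–356, 119–242). Its size of 119x59 matches. Next I'll look at the tray from close by.

Emit:
drive_tool(
  deltas=[
    {"linear":[15,235,60],"twist":0,"claw":1},
    {"linear":[15,235,60],"twist":0,"claw":1},
    {"linear":[15,235,60],"twist":0,"claw":1},
    {"linear":[15,235,60],"twist":0,"claw":1},
    {"linear":[15,235,60],"twist":0,"claw":1},
    {"linear":[15,235,60],"twist":0,"claw":1},
    {"linear":[15,235,60],"twist":0,"claw":1},
    {"linear":[15,235,60],"twist":0,"claw":1},
    {"linear":[15,235,60],"twist":0,"claw":1},
  ],
)

```text
clock: 7.25
position: [0.5128, 0.2739, 0.2594]
ee_rot: [0.001, 0.996, 0.087, -0.002]
contact_force: [-0.3, 0.1, 0.5]
width: 0.0854
gripper_force: 0.0
```

```bash
python3 - <<'E'
from h import *
c=cam("wrist");im=save("wrist","w4");np.savez("w4.npz",*c)
s=sensors.get_state();print(s["position"],s["contact_force"])
hsv=cv2.cvtColor(im,cv2.COLOR_RGB2HSV)
m=cv2.inRange(hsv,np.array((8,70,90)),np.array((25,255,255)));m[300:]=0
n,l,st,_=cv2.connectedComponentsWithStats(m);k=1+np.argmax(st[1:,4]);print(st[k])
print(cv2.minAreaRect((ray("",np.argwhere(l==k)[:,::-1],.020,c)[:,:2]*1000).astype(np.float32)))
E
```

```text
[0.51284256 0.27348059 0.25963039] [-0.49576433 -0.41937376 -0.15435417]
[ 291   82   59  114 6442]
((538.9826049804688, 278.8785095214844), (118.08110046386719, 59.554317474365234), 9.898273468017578)
```

View pics/w4.png

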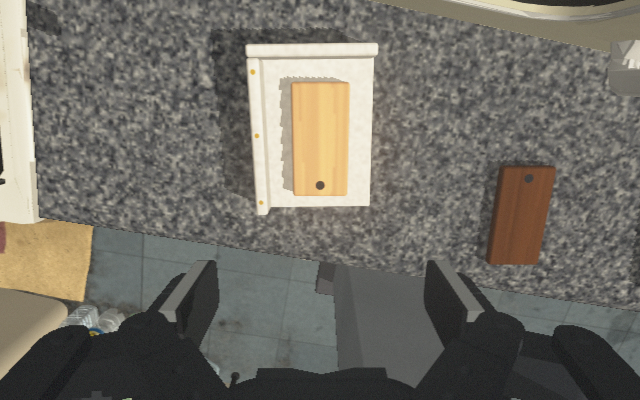

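The tray view shows:
- far fence top inner edge along row ~55 (250–377)
- left fence top inner edge from (262,58) to (270,212)
- base corner at (370,206)
- oak at (292–349, 82–196)

I'll cast these onto their planes.

```bash
python3 - <<'E'
from h import *
d=np.load("w4.npz");c=tuple(d[k] for k in d)
im=cv2.imread("pics/w4.png");g=im[:,:,0].astype(float)
# base -y edge and -x edge by outermost white pixels
w=(im.min(axis=2)>185).astype(np.uint8);w=cv2.morphologyEx(w,cv2.MORPH_OPEN,np.ones((5,5)))
e=np.array([(np.flatnonzero(w[r,320:400]).max()+320.5,r) for r in range(75,200,5)])
b=np.array([(x,np.flatnonzero(w[150:230,x]).max()+150.5) for x in range(285,365,5)])
f=np.array([(x,np.flatnonzero(w[30:60,x]).min()+29.5) for x in range(255,375,5)])
lo=np.array([(np.flatnonzero(w[r,230:300]).min()+229.5,r) for r in range(70,205,5)])
def line(p,z):
    q=ray("",p,z,c)[:,:2]*1000; v=cv2.fitLine(q.astype(np.float32),cv2.DIST_HUBER,0,.01,.01).ravel()
    return q.mean(0).round(1),np.degrees(np.arctan2(v[1],v[0])).round(2)
for n,p,z in(("-y base",e,.008),("-x base",b,.008),("far top outer",f,.036),("left top outer",lo,.036)): print(n,*line(p,z))
print("far inner",ray("",[(250,56),(377,54)],.036,c)[:,:2]*1000,"left inner",ray("",[(262,60),(270,212)],.036,c)[:,:2]*1000)
E
```

```text
-y base [552.4 224.9] 10.7
-x base [465.4 262.8] -79.63
far top outer [628.9 301.4] -78.9
left top outer [534.3 345.7] 10.63
far inner [[608.18873135 357.43605455]
 [630.60048236 240.20782213]] left inner [[606.6605451  345.89533441]
 [457.63329734 318.57385349]]
```

Tray: yaw 10.6°, centre at about (547,285) mm. In tray axes the oak's centre is at about (-9,-5), so there is about 25 mm to the left fence and 22 mm to the far fence, with almost no skew. Now I'll go back for the walnut.

Emit:
drive_tool(
  deltas=[
    {"linear":[-21,-237,-80],"twist":0,"claw":0.82},
    {"linear":[-21,-237,-80],"twist":0,"claw":0.82},
    {"linear":[-21,-237,-80],"twist":0,"claw":0.82},
    {"linear":[-21,-237,-80],"twist":0,"claw":0.82},
    {"linear":[-21,-237,-80],"twist":0,"claw":0.82},
    {"linear":[-21,-237,-80],"twist":0,"claw":0.82},
    {"linear":[-21,-237,-80],"twist":0,"claw":0.82},
    {"linear":[-21,-237,-120],"twist":0,"claw":0.82},
    {"linear":[-21,-237,-160],"twist":0,"claw":0.82},
    {"linear":[-21,-237,-195],"twist":0,"claw":0.82},
    {"linear":[-21,-237,-220],"twist":0,"claw":0.82},
    {"linear":[-21,-237,-230],"twist":0,"claw":0.82},
  ],
)

```text
clock: 8.3
position: [0.4885, 0.037, 0.0276]
ee_rot: [-0.0, 0.996, 0.086, -0.004]
contact_force: [-1.2, 0.7, 0.4]
width: 0.0701
gripper_force: 0.0
```

Emit:
drive_tool(
  deltas=[
    {"linear":[0,0,-5],"twist":0,"claw":0.82},
    {"linear":[0,0,-10],"twist":0,"claw":0.82},
    {"linear":[0,0,-14],"twist":0,"claw":0.82},
    {"linear":[0,0,-14],"twist":0,"claw":0.82},
  ],
)

```text
clock: 8.63
position: [0.4925, 0.0378, 0.0174]
ee_rot: [0.0, 0.996, 0.087, 0.0]
contact_force: [0.2, -0.3, 1.0]
width: 0.0701
gripper_force: 0.0
```

```bash
python3 - <<'E'
from h import *
im=save("wrist","w5");s=sensors.get_state();print(s["position"],s["contact_force"],s["width"])
E
```

```text
[0.49271078 0.03787175 0.01779844] [-0.22014615 -0.25843239 -0.85119701] 0.0701446997149203
```

View pics/w5.png

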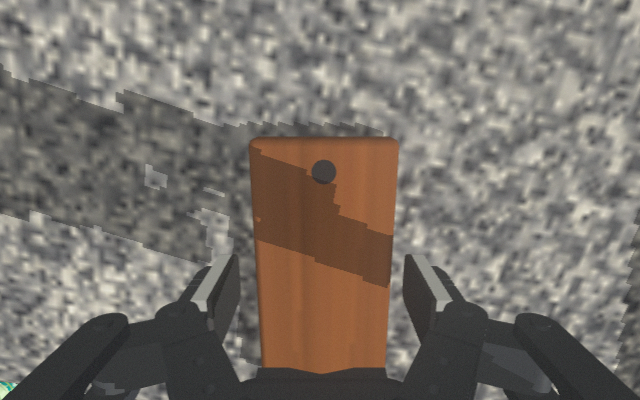

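The board lies between the pads, centred to about 1 mm (pads at columns ~237 and ~405, board edges at ~258 and ~390). I'll feel for depth before closing.

Emit:
drive_tool(
  deltas=[
    {"linear":[0,0,-2],"twist":0,"claw":0.82},
    {"linear":[0,0,-4],"twist":0,"claw":0.82},
    {"linear":[0,0,-5],"twist":0,"claw":0.82},
    {"linear":[0,0,-5],"twist":0,"claw":0.82},
  ],
)

```text
clock: 9.02
position: [0.4923, 0.0382, 0.0124]
ee_rot: [0.0, 0.996, 0.087, 0.0]
contact_force: [0.1, 0.9, -1.4]
width: 0.0701
gripper_force: 0.0
```

Emit:
drive_tool(
  deltas=[
    {"linear":[0,0,-2],"twist":0,"claw":0.82},
    {"linear":[0,0,-4],"twist":0,"claw":0.82},
    {"linear":[0,0,-4],"twist":0,"claw":0.82},
  ],
)

```text
clock: 9.27
position: [0.4921, 0.0381, 0.008]
ee_rot: [-0.0, 0.996, 0.087, -0.0]
contact_force: [-0.2, -0.2, 0.6]
width: 0.07
gripper_force: 0.0
```

Emit:
drive_tool(
  deltas=[
    {"linear":[0,0,0],"twist":0,"claw":0.65},
    {"linear":[0,0,0],"twist":0,"claw":0.6},
    {"linear":[0,0,0],"twist":0,"claw":0.6},
    {"linear":[0,0,0],"twist":0,"claw":0.6},
    {"linear":[0,0,0],"twist":0,"claw":0.6},
  ],
  squeeze=35,
)

```text
clock: 9.68
position: [0.4924, 0.0381, 0.0084]
ee_rot: [0.0, 0.996, 0.087, 0.0]
contact_force: [-0.6, -0.3, 2.5]
width: 0.0589
gripper_force: 37.9
```

Emit:
drive_tool(
  deltas=[
    {"linear":[0,0,30],"twist":0,"claw":0.6},
    {"linear":[0,0,65],"twist":0,"claw":0.6},
    {"linear":[5,30,80],"twist":0,"claw":0.6},
    {"linear":[10,65,80],"twist":0,"claw":0.6},
    {"linear":[20,100,80],"twist":0,"claw":0.6},
    {"linear":[30,135,80],"twist":0,"claw":0.6},
    {"linear":[38,170,80],"twist":0.6,"claw":0.6},
    {"linear":[45,205,80],"twist":0.6,"claw":0.6},
    {"linear":[45,230,80],"twist":0.6,"claw":0.6},
    {"linear":[45,238,70],"twist":0.6,"claw":0.6},
    {"linear":[45,238,60],"twist":0.6,"claw":0.6},
    {"linear":[45,238,60],"twist":0.6,"claw":0.6},
  ],
)

```text
clock: 10.68
position: [0.5348, 0.2748, 0.0652]
ee_rot: [0.001, 0.996, 0.093, -0.003]
contact_force: [-0.4, -0.7, -0.9]
width: 0.0591
gripper_force: 38.7
```

```bash
python3 - <<'E'
from h import *
im=save("wrist","w6");s=sensors.get_state();print(s["position"],s["contact_force"],s["width"])
E
```

```text
[0.53531131 0.27428854 0.06610735] [-0.36224849 -0.68892812 -0.12356777] 0.05897781370688438
```

View pics/w6.png

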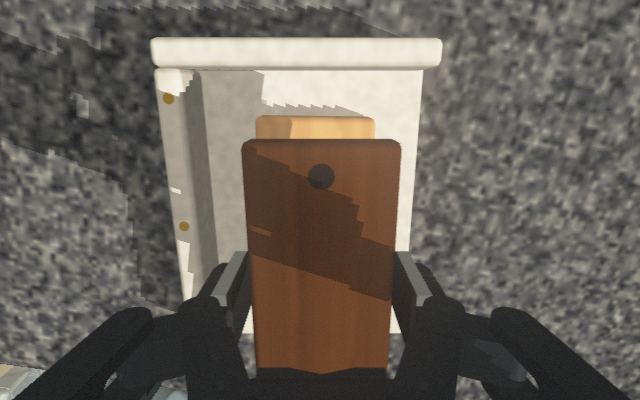

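The walnut is level in the grip and sits over the oak, both lengthwise and with room to the left fence. I'll lower it gently.

Emit:
drive_tool(
  deltas=[
    {"linear":[0,0,-12],"twist":0,"claw":0.6},
    {"linear":[0,0,-22],"twist":0,"claw":0.6},
    {"linear":[0,0,-30],"twist":0,"claw":0.6},
    {"linear":[0,0,-34],"twist":0,"claw":0.6},
    {"linear":[0,0,-36],"twist":0,"claw":0.6},
    {"linear":[0,0,-37],"twist":0,"claw":0.6},
    {"linear":[0,0,-38],"twist":0,"claw":0.6},
    {"linear":[0,0,-38],"twist":0,"claw":0.6},
    {"linear":[0,0,-38],"twist":0,"claw":0.6},
  ],
)

```text
clock: 11.48
position: [0.5377, 0.2762, 0.0307]
ee_rot: [-0.0, 0.996, 0.092, 0.0]
contact_force: [0.5, 0.4, -0.7]
width: 0.0589
gripper_force: 38.8
```

Emit:
drive_tool(
  deltas=[
    {"linear":[0,0,-1],"twist":0,"claw":0.6},
    {"linear":[0,0,-2],"twist":0,"claw":0.6},
    {"linear":[0,0,-2],"twist":0,"claw":0.6},
    {"linear":[0,0,-2],"twist":0,"claw":0.6},
  ],
)

```text
clock: 11.82
position: [0.5375, 0.2762, 0.0285]
ee_rot: [-0.0, 0.996, 0.092, 0.0]
contact_force: [-0.3, 0.4, -0.9]
width: 0.059
gripper_force: 38.8
```

Emit:
drive_tool(
  deltas=[
    {"linear":[0,0,-0.5],"twist":0,"claw":0.6},
    {"linear":[0,0,-1],"twist":0,"claw":0.6},
    {"linear":[0,0,-1],"twist":0,"claw":0.6},
  ],
)

```text
clock: 12.07
position: [0.5375, 0.2762, 0.0285]
ee_rot: [-0.0, 0.996, 0.092, 0.0]
contact_force: [-1.7, -0.1, 6.7]
width: 0.0587
gripper_force: 39.5
```

Emit:
drive_tool(
  deltas=[
    {"linear":[0,0,0],"twist":0,"claw":0.7},
    {"linear":[0,0,0],"twist":0,"claw":0.8},
    {"linear":[0,0,0],"twist":0,"claw":0.8},
    {"linear":[0,0,0],"twist":0,"claw":0.8},
    {"linear":[0,0,10],"twist":0,"claw":0.8},
    {"linear":[0,0,35],"twist":0,"claw":0.8},
    {"linear":[0,0,60],"twist":0,"claw":0.8},
    {"linear":[-30,-5,60],"twist":0,"claw":0.5},
    {"linear":[-65,-11,60],"twist":0,"claw":0.5},
    {"linear":[-82,-14,60],"twist":0,"claw":0.5},
    {"linear":[-82,-14,60],"twist":0,"claw":0.5},
    {"linear":[-82,-14,60],"twist":0,"claw":0.5},
  ],
)

```text
clock: 13.07
position: [0.455, 0.2622, 0.0881]
ee_rot: [-0.0, 0.996, 0.092, 0.001]
contact_force: [0.9, 0.1, 0.1]
width: 0.0427
gripper_force: 0.0
```

```bash
cat > look.py <<'E'
import sys
from h import *
c=cam("wrist");im=save("wrist",sys.argv[1]);s=sensors.get_state();print(s["position"],s["contact_force"],s["width"],s["clock"])
hsv=cv2.cvtColor(im,cv2.COLOR_RGB2HSV)
th=np.radians(10.6);E=np.array([[np.cos(th),np.sin(th)],[-np.sin(th),np.cos(th)]]);C=np.array([546.9,285.5])
for n,lo,hi,z in(("walnut",(0,90,30),(14,255,190),.032),("oak",(15,60,150),(25,255,255),.020)):
    m=cv2.inRange(hsv,np.array(lo),np.array(hi));k,l,st,_=cv2.connectedComponentsWithStats(m);k=1+np.argmax(st[1:,4])
    r=cv2.minAreaRect((ray("",np.argwhere(l==k)[:,::-1],z,c)[:,:2]*1000).astype(np.float32));print(n,np.round(r[1],1),round(r[2],1),"tray",(E@(np.array(r[0])-C)).round(1))
    print("  corners",((cv2.boxPoints(r)-C)@E.T).round(0).tolist())
E
python3 look.py w7
```

```text
[0.45650043 0.26250042 0.08818279] [0.32439285 0.08772636 0.52264501] 0.042731422482710966 13.1167
walnut [94.2 59.8] 10.6 tray [-23.3  -7.3]
  corners [[-70.0, 23.0], [-70.0, -37.0], [24.0, -37.0], [24.0, 23.0]]
oak [33.4 45.3] 85.9 tray [-132.8  181.4]
  corners [[-159.0, 171.0], [-115.0, 159.0], [-107.0, 192.0], [-150.0, 203.0]]
```

The walnut rests in the tray with its near end at tray x = -70 and its centre at y = -7, aligned at 10.6°. Now I'll push both toward the far fence with spread fingers.

Emit:
drive_tool(
  deltas=[
    {"linear":[0,0,-35],"twist":0,"claw":0.5},
    {"linear":[0,0,-55],"twist":0,"claw":0.5},
    {"linear":[0,0,-64],"twist":0,"claw":0.5},
    {"linear":[0,0,-67],"twist":0,"claw":0.5},
    {"linear":[0,0,-67],"twist":0,"claw":0.5},
  ],
)

```text
clock: 13.53
position: [0.4562, 0.2622, 0.0198]
ee_rot: [0.0, 0.996, 0.092, -0.0]
contact_force: [0.6, -0.1, 0.5]
width: 0.0428
gripper_force: 0.0
```

Emit:
drive_tool(
  deltas=[
    {"linear":[4,0.7,0],"twist":0,"claw":0.5},
    {"linear":[8,1.5,0],"twist":0,"claw":0.5},
    {"linear":[11,2,0],"twist":0,"claw":0.5},
    {"linear":[14,2.6,0],"twist":0,"claw":0.5},
    {"linear":[17,3.2,0],"twist":0,"claw":0.5},
    {"linear":[20,3.7,0],"twist":0,"claw":0.5},
    {"linear":[23,4.3,0],"twist":0,"claw":0.5},
    {"linear":[26,4.9,0],"twist":0,"claw":0.5},
    {"linear":[28,5.2,0],"twist":0,"claw":0.5},
    {"linear":[30,5.6,0],"twist":0,"claw":0.5},
    {"linear":[31,5.8,0],"twist":0,"claw":0.5},
    {"linear":[31,5.8,0],"twist":0,"claw":0.5},
  ],
)

```text
clock: 14.53
position: [0.4868, 0.268, 0.0203]
ee_rot: [-0.0, 0.996, 0.092, 0.0]
contact_force: [-0.5, -0.1, -0.4]
width: 0.0431
gripper_force: 0.2
```

Emit:
drive_tool(
  deltas=[
    {"linear":[1,0.2,0],"twist":0,"claw":0.5},
    {"linear":[2,0.4,0],"twist":0,"claw":0.5},
    {"linear":[3,0.6,0],"twist":0,"claw":0.5},
    {"linear":[4,0.7,0],"twist":0,"claw":0.5},
    {"linear":[4,0.7,0],"twist":0,"claw":0.5},
  ],
)

```text
clock: 14.95
position: [0.4886, 0.2683, 0.0201]
ee_rot: [0.0, 0.996, 0.092, -0.002]
contact_force: [-5.0, -0.9, 2.2]
width: 0.0428
gripper_force: 2.4
```

Emit:
drive_tool(
  deltas=[
    {"linear":[0.5,0.1,0],"twist":0,"claw":0.5},
    {"linear":[1,0.2,0],"twist":0,"claw":0.5},
    {"linear":[1.5,0.3,0],"twist":0,"claw":0.5},
    {"linear":[1.5,0.3,0],"twist":0,"claw":0.5},
  ],
)

```text
clock: 15.28
position: [0.4887, 0.2683, 0.0201]
ee_rot: [0.001, 0.996, 0.092, -0.003]
contact_force: [-6.7, -0.5, 5.5]
width: 0.0428
gripper_force: 3.7
```

Emit:
drive_tool(
  deltas=[
    {"linear":[-8,-1.5,0],"twist":0,"claw":0.5},
    {"linear":[-15,-3,5],"twist":0,"claw":0.5},
    {"linear":[-15,-3,40],"twist":0,"claw":0.3},
    {"linear":[-15,-3,60],"twist":0,"claw":0},
    {"linear":[10,-25,60],"twist":0,"claw":0},
    {"linear":[45,-44,60],"twist":0,"claw":0},
    {"linear":[77,-44,60],"twist":0,"claw":0},
    {"linear":[77,-44,60],"twist":0,"claw":0},
    {"linear":[77,-44,30],"twist":0,"claw":0},
    {"linear":[77,-44,8],"twist":0,"claw":0},
    {"linear":[77,-44,2],"twist":0,"claw":0},
    {"linear":[77,-44,2],"twist":0,"claw":0},
  ],
)

```text
clock: 16.28
position: [0.5676, 0.2246, 0.0208]
ee_rot: [0.0, 0.996, 0.092, -0.001]
contact_force: [-0.3, 0.7, -0.2]
width: -0.0005
gripper_force: 0.0
```

Emit:
drive_tool(
  deltas=[
    {"linear":[-0.7,4,0],"twist":0,"claw":0},
    {"linear":[-1.5,8,0],"twist":0,"claw":0},
    {"linear":[-2,11,0],"twist":0,"claw":0},
    {"linear":[-2.6,14,0],"twist":0,"claw":0},
    {"linear":[-3.2,17,0],"twist":0,"claw":0},
    {"linear":[-3.7,20,0],"twist":0,"claw":0},
    {"linear":[-4.3,23,0],"twist":0,"claw":0},
    {"linear":[-4.9,26,0],"twist":0,"claw":0},
    {"linear":[-5.4,29,0],"twist":0,"claw":0},
    {"linear":[-6,32,0],"twist":0,"claw":0},
    {"linear":[-6.2,33,0],"twist":0,"claw":0},
    {"linear":[-6.2,33,0],"twist":0,"claw":0},
  ],
)

```text
clock: 17.28
position: [0.5633, 0.2581, 0.023]
ee_rot: [0.0, 0.996, 0.092, 0.001]
contact_force: [0.4, -2.8, 4.8]
width: 0.0001
gripper_force: 2.2
```

Emit:
drive_tool(
  deltas=[
    {"linear":[-0.2,1,0],"twist":0,"claw":0},
    {"linear":[-0.4,2,0],"twist":0,"claw":0},
    {"linear":[-0.6,3,0],"twist":0,"claw":0},
    {"linear":[-0.7,4,0],"twist":0,"claw":0},
    {"linear":[-0.7,4,0],"twist":0,"claw":0},
  ],
)

```text
clock: 17.7
position: [0.5625, 0.2617, 0.0229]
ee_rot: [0.0, 0.996, 0.092, 0.001]
contact_force: [0.3, -3.7, 4.7]
width: -0.0001
gripper_force: 2.7
```

Emit:
drive_tool(
  deltas=[
    {"linear":[-0.2,1,0],"twist":0,"claw":0},
    {"linear":[-0.4,2,0],"twist":0,"claw":0},
    {"linear":[-0.4,2,0],"twist":0,"claw":0},
  ],
)

```text
clock: 17.95
position: [0.5621, 0.2637, 0.0229]
ee_rot: [0.0, 0.996, 0.092, 0.001]
contact_force: [0.5, -2.7, 5.9]
width: -0.0
gripper_force: 2.7
```

Emit:
drive_tool(
  deltas=[
    {"linear":[-0.2,1,0],"twist":0,"claw":0},
    {"linear":[-0.4,2,0],"twist":0,"claw":0},
    {"linear":[-0.4,2,0],"twist":0,"claw":0},
  ],
)

```text
clock: 18.2
position: [0.5617, 0.2657, 0.0229]
ee_rot: [0.0, 0.996, 0.092, 0.001]
contact_force: [0.5, -3.8, 5.7]
width: 0.0001
gripper_force: 2.7
```

```bash
python3 look.py w8
```

```text
[0.56172319 0.26574951 0.02292103] [ 0.16211184 -3.21438353  5.69087822] -0.00027386283068855287 18.25
walnut [83.6 60. ] 10.7 tray [30.5 20. ]
  corners [[-11.0, 50.0], [-11.0, -10.0], [72.0, -10.0], [72.0, 50.0]]
oak [39.8  3.7] 11.6 tray [51.  -9.9]
  corners [[31.0, -8.0], [31.0, -12.0], [71.0, -11.0], [71.0, -8.0]]
```

View pics/w8.png

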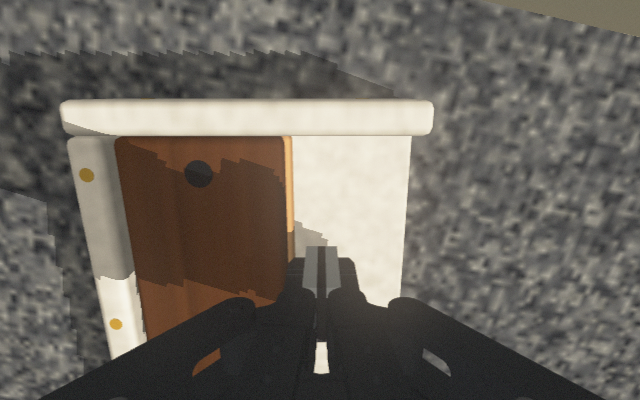

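The walnut's centre is now at tray y = 20, and the oak shows as a strip about 2 mm wide on the right at (290,190). The fingertips rub the tray base, so I'll lift 2 mm and press on until the force rises.

Emit:
drive_tool(
  deltas=[
    {"linear":[0,0,2],"twist":0,"claw":0},
    {"linear":[-0.2,1,3],"twist":0,"claw":0},
    {"linear":[-0.3,1.5,3],"twist":0,"claw":0},
    {"linear":[-0.3,1.5,3],"twist":0,"claw":0},
  ],
)

```text
clock: 18.58
position: [0.5607, 0.2668, 0.0248]
ee_rot: [0.001, 0.996, 0.092, -0.0]
contact_force: [1.9, -5.3, -0.5]
width: 0.0003
gripper_force: 2.3
```

Emit:
drive_tool(
  deltas=[
    {"linear":[-0.2,1,0],"twist":0,"claw":0},
    {"linear":[-0.3,1.5,0],"twist":0,"claw":0},
    {"linear":[-0.3,1.5,0],"twist":0,"claw":0},
  ],
)

```text
clock: 18.83
position: [0.5607, 0.2669, 0.0248]
ee_rot: [0.002, 0.996, 0.093, -0.0]
contact_force: [3.3, -7.3, -0.7]
width: -0.0004
gripper_force: 4.4
```

```bash
python3 look.py w9
```

```text
[0.56067549 0.26686674 0.02482762] [ 2.39568489 -8.83544635  0.73347535] 0.00046645849164223257 18.8833
walnut [85.3 59.8] 10.7 tray [29.6 21.1]
  corners [[-13.0, 51.0], [-13.0, -9.0], [72.0, -9.0], [72.0, 51.0]]
oak [43.8  5.2] 13.1 tray [49.2 -9.4]
  corners [[27.0, -8.0], [27.0, -13.0], [71.0, -11.0], [71.0, -6.0]]
```

Emit:
drive_tool(
  deltas=[
    {"linear":[1.5,-8,0],"twist":0,"claw":0},
    {"linear":[2.7,-15,5],"twist":0,"claw":0},
    {"linear":[2.7,-15,40],"twist":0,"claw":0.25},
    {"linear":[0,-10,75],"twist":0,"claw":0.25},
    {"linear":[-30,0,90],"twist":0,"claw":0.25},
    {"linear":[-65,12,90],"twist":0,"claw":0.25},
    {"linear":[-90,19,90],"twist":0,"claw":0.25},
    {"linear":[-90,19,90],"twist":0,"claw":0.25},
    {"linear":[-90,19,90],"twist":0,"claw":0.25},
    {"linear":[-90,19,90],"twist":0,"claw":0.25},
  ],
)

```text
clock: 19.72
position: [0.4713, 0.2883, 0.1158]
ee_rot: [-0.0, 0.996, 0.092, 0.001]
contact_force: [0.5, -0.0, 0.6]
width: 0.0212
gripper_force: 0.0
```

```bash
python3 look.py w10
```

```text
[0.47172948 0.28809149 0.11562335] [ 0.70014835  0.74601313 -0.55466456] 0.021782755424717075 19.7667
walnut [97.6 59. ] 10.6 tray [ 2.1 21.9]
  corners [[-47.0, 51.0], [-47.0, -8.0], [51.0, -8.0], [51.0, 51.0]]
oak [47.2 50.8] 85.9 tray [-127.1  225.3]
  corners [[-158.0, 209.0], [-108.0, 196.0], [-96.0, 242.0], [-146.0, 255.0]]
```

View pics/w10.png

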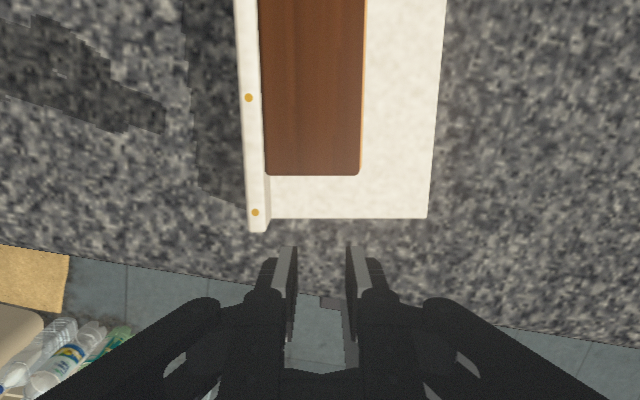

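Both boards are nearly home. The oak's right edge still shows as a thin strip that widens toward the far end, from about 1 px at (361,165) to about 3 px at (366,5), so it is slightly skewed. I'll press the far fence again, then press the long side near the far end.

Emit:
drive_tool(
  deltas=[
    {"linear":[0,0,-35],"twist":0,"claw":0.25},
    {"linear":[0,0,-70],"twist":0,"claw":0.25},
    {"linear":[0,0,-88],"twist":0,"claw":0.25},
    {"linear":[0,0,-93],"twist":0,"claw":0.25},
    {"linear":[0,0,-93],"twist":0,"claw":0.25},
    {"linear":[4,0.7,-93],"twist":0,"claw":0.25},
    {"linear":[8,1.5,-93],"twist":0,"claw":0.25},
    {"linear":[11,2,-93],"twist":0,"claw":0.25},
    {"linear":[13,2.4,-93],"twist":0,"claw":0.25},
    {"linear":[14.5,2.7,-93],"twist":0,"claw":0.25},
    {"linear":[14.5,2.7,-93],"twist":0,"claw":0.25},
  ],
)

```text
clock: 20.68
position: [0.4847, 0.2905, 0.0226]
ee_rot: [0.0, 0.996, 0.092, -0.0]
contact_force: [-1.8, 0.2, 2.0]
width: 0.021
gripper_force: 0.9
```

Emit:
drive_tool(
  deltas=[
    {"linear":[1,0.2,0],"twist":0,"claw":0.25},
    {"linear":[2,0.4,0],"twist":0,"claw":0.25},
    {"linear":[2,0.4,0],"twist":0,"claw":0.25},
  ],
)

```text
clock: 20.93
position: [0.4848, 0.2905, 0.0221]
ee_rot: [0.0, 0.996, 0.092, -0.002]
contact_force: [-5.4, -1.3, 4.3]
width: 0.0213
gripper_force: 2.9
```

Emit:
drive_tool(
  deltas=[
    {"linear":[-8,-1.5,0],"twist":0,"claw":0.25},
    {"linear":[-15,-3,5],"twist":0,"claw":0.25},
    {"linear":[-15,-3,40],"twist":0,"claw":0},
    {"linear":[-10,-10,60],"twist":0,"claw":0},
    {"linear":[20,-30,60],"twist":0,"claw":0},
    {"linear":[55,-40,60],"twist":0,"claw":0},
    {"linear":[93,-36,60],"twist":0,"claw":0},
    {"linear":[93,-36,60],"twist":0,"claw":0},
    {"linear":[93,-36,25],"twist":0,"claw":0},
    {"linear":[93,-36,6],"twist":0,"claw":0},
    {"linear":[93,-36,3],"twist":0,"claw":0},
    {"linear":[93,-36,3],"twist":0,"claw":0},
  ],
)

```text
clock: 21.93
position: [0.579, 0.2547, 0.0242]
ee_rot: [0.0, 0.996, 0.092, -0.001]
contact_force: [0.5, 0.0, 0.4]
width: 0.0003
gripper_force: 0.0
```

Emit:
drive_tool(
  deltas=[
    {"linear":[-0.7,4,0],"twist":0,"claw":0},
    {"linear":[-1.5,8,0],"twist":0,"claw":0},
    {"linear":[-2,11,0],"twist":0,"claw":0},
    {"linear":[-2.4,13,0],"twist":0,"claw":0},
    {"linear":[-2.8,15,0],"twist":0,"claw":0},
    {"linear":[-3,16,0],"twist":0,"claw":0},
    {"linear":[-3,16,0],"twist":0,"claw":0},
  ],
)

```text
clock: 22.52
position: [0.578, 0.27, 0.0264]
ee_rot: [0.001, 0.996, 0.093, 0.001]
contact_force: [0.0, -4.7, 4.1]
width: 0.0002
gripper_force: 2.3
```

Emit:
drive_tool(
  deltas=[
    {"linear":[-0.2,1,0],"twist":0,"claw":0},
    {"linear":[-0.4,2,0],"twist":0,"claw":0},
    {"linear":[-0.4,2,0],"twist":0,"claw":0},
  ],
)

```text
clock: 22.77
position: [0.5779, 0.2702, 0.0264]
ee_rot: [0.003, 0.996, 0.093, 0.001]
contact_force: [1.1, -10.1, 5.1]
width: -0.0001
gripper_force: 5.0
```

```bash
python3 look.py w11; python3 - <<'E'
import cv2
im=cv2.imread("pics/w11.png");cv2.imwrite("pics/w11c.png",cv2.resize(im[90:390,90:490],(800,600),interpolation=cv2.INTER_CUBIC))
E
```

```text
[0.57791394 0.27015354 0.02637805] [ 1.14904648 -9.4908056   4.74266121] -6.174777164304202e-05 22.8167
walnut [68.2 60.3] 10.6 tray [37.9 20.9]
  corners [[4.0, 51.0], [4.0, -9.0], [72.0, -9.0], [72.0, 51.0]]
oak [32.   3.8] 10.4 tray [53.1 -9.2]
  corners [[37.0, -7.0], [37.0, -11.0], [69.0, -11.0], [69.0, -7.0]]
```

View pics/w11c.png

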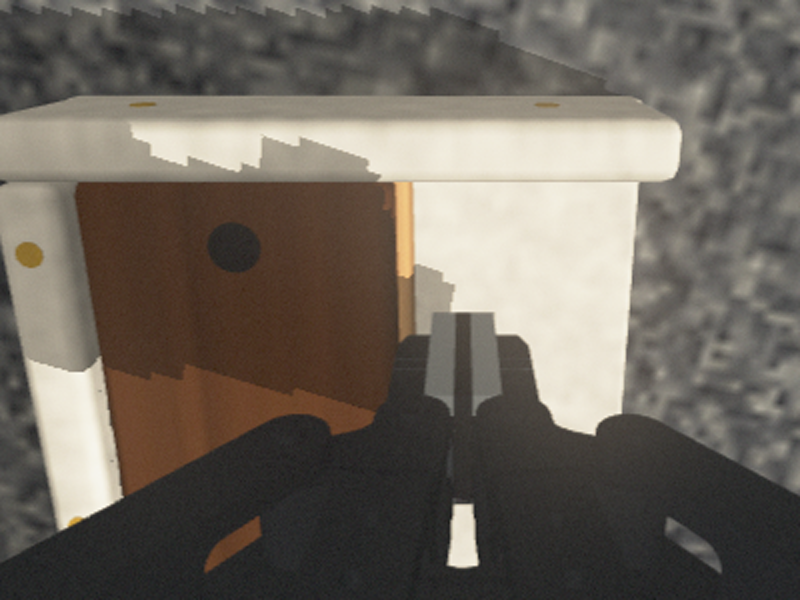

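The crop shows the walnut flush at both fences. The oak is now parallel but stands out about 1 mm on the right (strip at crop x≈405): the finger's sloped back met the walnut first. I'll turn 90° and press with the flat finger sides.

Emit:
drive_tool(
  deltas=[
    {"linear":[1,-8,0],"twist":0,"claw":0},
    {"linear":[2,-18,5],"twist":0,"claw":0},
    {"linear":[2,-18,40],"twist":6,"claw":0.3},
    {"linear":[0,-25,60],"twist":13,"claw":0.7},
    {"linear":[-8,-31,60],"twist":20,"claw":0.7},
    {"linear":[-16,-31,60],"twist":27,"claw":0.7},
    {"linear":[-16,-31,60],"twist":34,"claw":0.7},
    {"linear":[-16,-31,60],"twist":40,"claw":0.7},
    {"linear":[-16,-31,60],"twist":47,"claw":0.7},
    {"linear":[-16,-31,60],"twist":54,"claw":0.7},
    {"linear":[-16,-31,60],"twist":60,"claw":0.7},
    {"linear":[-16,-31,60],"twist":60,"claw":0.7},
  ],
)

```text
clock: 23.82
position: [0.5604, 0.2418, 0.0855]
ee_rot: [-0.0, 0.816, 0.578, 0.0]
contact_force: [0.3, 0.5, -0.7]
width: 0.0598
gripper_force: 0.0
```

Emit:
drive_tool(
  deltas=[
    {"linear":[0,0,0],"twist":7,"claw":0.7},
    {"linear":[0,0,0],"twist":14,"claw":0.7},
    {"linear":[0,0,0],"twist":21,"claw":0.7},
    {"linear":[0,0,0],"twist":27,"claw":0.7},
    {"linear":[0,0,0],"twist":30,"claw":0.7},
    {"linear":[0,0,0],"twist":30,"claw":0.7},
    {"linear":[0,0,-30],"twist":30,"claw":0.7},
    {"linear":[0,0,-55],"twist":30,"claw":0.7},
    {"linear":[0,0,-66],"twist":30,"claw":0.7},
    {"linear":[0,0,-66],"twist":30,"claw":0.7},
    {"linear":[0,0,-66],"twist":30,"claw":0.7},
  ],
)

```text
clock: 24.73
position: [0.5605, 0.2419, 0.0191]
ee_rot: [-0.0, 0.64, 0.769, -0.0]
contact_force: [0.0, -0.4, 0.4]
width: 0.0597
gripper_force: 0.0
```

```bash
python3 look.py w12
```

```text
[0.56140069 0.24220328 0.0200782 ] [ 0.56180506 -0.0170633  -0.00426347] 0.06034698599857853 24.7833
walnut [118.   58.6] 10.5 tray [12.8 22.4]
  corners [[-46.0, 52.0], [-46.0, -7.0], [72.0, -7.0], [72.0, 52.0]]
oak [2.7 0. ] 10.5 tray [-40.2 -10.7]
  corners [[-42.0, -11.0], [-42.0, -11.0], [-39.0, -11.0], [-39.0, -11.0]]
```

Emit:
drive_tool(
  deltas=[
    {"linear":[-0.7,4,0],"twist":0,"claw":0.7},
    {"linear":[-1.5,8,0],"twist":0,"claw":0.7},
    {"linear":[-2.2,12,0],"twist":0,"claw":0.7},
    {"linear":[-2.8,15,0],"twist":0,"claw":0.7},
    {"linear":[-3.2,17,0],"twist":0,"claw":0.7},
    {"linear":[-3.5,19,0],"twist":0,"claw":0.7},
    {"linear":[-3.9,21,0],"twist":0,"claw":0.7},
    {"linear":[-4.1,22,0],"twist":0,"claw":0.7},
    {"linear":[-4.1,22,0],"twist":0,"claw":0.7},
  ],
)

```text
clock: 25.53
position: [0.5565, 0.2642, 0.0193]
ee_rot: [0.0, 0.639, 0.769, 0.0]
contact_force: [0.0, 0.1, 0.3]
width: 0.06
gripper_force: 0.0
```

Emit:
drive_tool(
  deltas=[
    {"linear":[-0.2,1,0],"twist":0,"claw":0.7},
    {"linear":[-0.4,2,0],"twist":0,"claw":0.7},
    {"linear":[-0.6,3,0],"twist":0,"claw":0.7},
    {"linear":[-0.6,3,0],"twist":0,"claw":0.7},
  ],
)

```text
clock: 25.87
position: [0.556, 0.2668, 0.0193]
ee_rot: [0.0, 0.639, 0.769, -0.0]
contact_force: [-0.2, -0.4, 0.1]
width: 0.0598
gripper_force: 0.5
```

Emit:
drive_tool(
  deltas=[
    {"linear":[-0.2,1,0],"twist":0,"claw":0.7},
    {"linear":[-0.4,2,0],"twist":0,"claw":0.7},
    {"linear":[-0.4,2,0],"twist":0,"claw":0.7},
  ],
)

```text
clock: 26.12
position: [0.5556, 0.2685, 0.0193]
ee_rot: [0.0, 0.639, 0.769, -0.0]
contact_force: [1.4, -3.7, 0.5]
width: 0.0597
gripper_force: 1.6
```

Emit:
drive_tool(
  deltas=[
    {"linear":[-0.2,1,0],"twist":0,"claw":0.7},
    {"linear":[-0.4,2,0],"twist":0,"claw":0.7},
    {"linear":[-0.4,2,0],"twist":0,"claw":0.7},
  ],
)

```text
clock: 26.37
position: [0.5557, 0.2685, 0.0193]
ee_rot: [0.002, 0.638, 0.77, -0.001]
contact_force: [2.4, -9.5, 1.1]
width: 0.0597
gripper_force: 4.7
```

```bash
python3 look.py w13
```

```text
[0.55565018 0.26850649 0.01931574] [ 2.59424397 -8.89232197  1.09698513] 0.06009229605912712 26.4167
walnut [117.7  58.9] 10.6 tray [12.6 22.5]
  corners [[-46.0, 52.0], [-46.0, -7.0], [71.0, -7.0], [71.0, 52.0]]
oak [5.7 5.6] 88.4 tray [-81.8  58.8]
  corners [[-85.0, 57.0], [-80.0, 55.0], [-79.0, 61.0], [-84.0, 62.0]]
```

Emit:
drive_tool(
  deltas=[
    {"linear":[1.5,-8,0],"twist":0,"claw":0.7},
    {"linear":[3,-16,5],"twist":0,"claw":0.7},
    {"linear":[3,-16,40],"twist":0,"claw":0.7},
    {"linear":[-10,-16,70],"twist":-7,"claw":0.4},
    {"linear":[-35,-5,90],"twist":-14,"claw":0.25},
    {"linear":[-60,8,90],"twist":-21,"claw":0.25},
    {"linear":[-85,16,90],"twist":-28,"claw":0.25},
    {"linear":[-85,16,90],"twist":-35,"claw":0.25},
    {"linear":[-85,16,90],"twist":-42,"claw":0.25},
    {"linear":[-85,16,90],"twist":-49,"claw":0.25},
    {"linear":[-85,16,90],"twist":-56,"claw":0.25},
    {"linear":[-85,16,90],"twist":-56,"claw":0.25},
  ],
)

```text
clock: 27.42
position: [0.4701, 0.2872, 0.1099]
ee_rot: [-0.0, 0.926, 0.378, 0.0]
contact_force: [0.3, 0.2, 0.4]
width: 0.0218
gripper_force: 0.0
```

Emit:
drive_tool(
  deltas=[
    {"linear":[0,0,0],"twist":-7,"claw":0.25},
    {"linear":[0,0,0],"twist":-14,"claw":0.25},
    {"linear":[0,0,0],"twist":-21,"claw":0.25},
    {"linear":[0,0,0],"twist":-28,"claw":0.25},
    {"linear":[0,0,0],"twist":-34,"claw":0.25},
    {"linear":[0,0,0],"twist":-34,"claw":0.25},
    {"linear":[0,0,0],"twist":-34,"claw":0.25},
    {"linear":[0,0,-35],"twist":-34,"claw":0.25},
    {"linear":[0,0,-70],"twist":-34,"claw":0.25},
    {"linear":[0,0,-85],"twist":-34,"claw":0.25},
    {"linear":[0,0,-87],"twist":-34,"claw":0.25},
    {"linear":[0,0,-87],"twist":-34,"claw":0.25},
  ],
)

```text
clock: 28.42
position: [0.4698, 0.2868, 0.0217]
ee_rot: [0.0, 0.996, 0.093, -0.001]
contact_force: [-0.7, 0.3, 0.4]
width: 0.0211
gripper_force: 0.0
```

Emit:
drive_tool(
  deltas=[
    {"linear":[4,0.7,0],"twist":0,"claw":0.25},
    {"linear":[8,1.5,0],"twist":0,"claw":0.25},
    {"linear":[11,2,0],"twist":0,"claw":0.25},
    {"linear":[13,2.4,0],"twist":0,"claw":0.25},
    {"linear":[14,2.6,0],"twist":0,"claw":0.25},
    {"linear":[15,2.8,0],"twist":0,"claw":0.25},
    {"linear":[16,3,0],"twist":0,"claw":0.25},
    {"linear":[17,3.1,0],"twist":0,"claw":0.25},
    {"linear":[17,3.1,0],"twist":0,"claw":0.25},
  ],
)

```text
clock: 29.17
position: [0.4849, 0.2896, 0.0221]
ee_rot: [0.0, 0.996, 0.092, -0.002]
contact_force: [-4.8, -0.1, 4.0]
width: 0.0212
gripper_force: 2.5
```

Emit:
drive_tool(
  deltas=[
    {"linear":[1,0.2,0],"twist":0,"claw":0.25},
    {"linear":[2,0.4,0],"twist":0,"claw":0.25},
    {"linear":[2,0.4,0],"twist":0,"claw":0.25},
  ],
)

```text
clock: 29.42
position: [0.4849, 0.2895, 0.0218]
ee_rot: [0.001, 0.996, 0.092, -0.004]
contact_force: [-8.3, -1.1, 6.4]
width: 0.0216
gripper_force: 4.1
```

Emit:
drive_tool(
  deltas=[
    {"linear":[-8,-1.5,0],"twist":0,"claw":0.25},
    {"linear":[-17,-3,5],"twist":0,"claw":0.25},
    {"linear":[-17,-3,40],"twist":0,"claw":0.25},
    {"linear":[-17,-3,75],"twist":0,"claw":0.25},
    {"linear":[-17,-3,93],"twist":0,"claw":0.25},
    {"linear":[-17,-3,93],"twist":0,"claw":0.25},
    {"linear":[-17,-3,93],"twist":0,"claw":0.25},
  ],
)

```text
clock: 30.0
position: [0.473, 0.2878, 0.1169]
ee_rot: [-0.001, 0.996, 0.092, 0.002]
contact_force: [-1.0, -0.3, -0.2]
width: 0.0211
gripper_force: 0.0
```

```bash
python3 look.py w14; python3 - <<'E'
import cv2,numpy as np
for f in("w10","w14"):
    h=cv2.cvtColor(cv2.imread(f"pics/{f}.png"),cv2.COLOR_BGR2HSV)
    print(f,"end col 310",[tuple(map(int,h[r,310])) for r in range(170,182)])
    for r in(5,60,110,150): print(" row",r,[(c,*map(int,h[r,c])) for c in range(356,372,1) if h[r,c,1]>50 and h[r,c,2]>150])
E
```

```text
[0.47196326 0.28735906 0.11550637] [-0.32239075 -0.49335624 -0.42727637] 0.021207193979301733 30.05
walnut [99.5 58.7] 10.6 tray [ 3.3 22. ]
  corners [[-46.0, 51.0], [-46.0, -7.0], [53.0, -7.0], [53.0, 51.0]]
oak [47.5 50.6] 86.0 tray [-127.   225.7]
  corners [[-157.0, 209.0], [-108.0, 196.0], [-96.0, 242.0], [-145.0, 255.0]]
w10 end col 310 [(13, 117, 122), (12, 114, 123), (12, 114, 123), (13, 106, 115), (12, 110, 114), (15, 69, 156), (21, 26, 234), (21, 25, 235), (21, 26, 236), (22, 24, 236), (22, 24, 236), (21, 23, 238)]
 row 5 [(364, 14, 129, 160), (365, 16, 128, 222), (366, 18, 107, 232), (367, 21, 52, 232)]
 row 60 [(363, 15, 125, 208), (364, 18, 112, 229), (365, 21, 60, 229)]
 row 110 [(361, 15, 122, 193), (362, 17, 118, 231), (363, 18, 74, 227)]
 row 150 [(360, 14, 123, 205), (361, 18, 101, 233), (362, 20, 53, 233)]
w14 end col 310 [(12, 118, 121), (11, 116, 121), (11, 120, 123), (10, 121, 122), (12, 113, 120), (12, 108, 116), (12, 107, 112), (18, 50, 197), (20, 23, 236), (21, 23, 236), (22, 25, 234), (21, 23, 235)]
 row 5 []
 row 60 []
 row 110 []
 row 150 [(358, 16, 65, 173)]
```

The oak strip on the right is gone. To check the near end, I'll look from outside it, where the overhanging walnut can't hide the oak.

Emit:
drive_tool(
  deltas=[
    {"linear":[-35,-6,-10],"twist":0,"claw":0.25},
    {"linear":[-70,-12,-20],"twist":0,"claw":0.25},
    {"linear":[-80,-15,-20],"twist":0,"claw":0.25},
    {"linear":[-80,-15,-20],"twist":0,"claw":0.25},
    {"linear":[-80,-15,-20],"twist":0,"claw":0.25},
  ],
)

```text
clock: 30.47
position: [0.3917, 0.2723, 0.0945]
ee_rot: [0.0, 0.996, 0.092, -0.0]
contact_force: [0.2, -0.4, -0.9]
width: 0.0212
gripper_force: 0.0
```

```bash
python3 look.py w15; python3 - <<'E'
from h import *
c=cam("wrist");print("cam",-c[1].T@c[2])
th=np.radians(10.6);ex=np.array([np.cos(th),np.sin(th)]);ey=np.array([-ex[1],ex[0]]);C=np.array([.5469,.2855])
P=lambda u,v,z:np.r_[C+ex*u/1e3+ey*v/1e3,z/1e3]
h=cv2.cvtColor(cv2.imread("pics/w15.png"),cv2.COLOR_BGR2HSV)
for v in(5,20,35):
    a,b=proj("",np.array([P(-30,v,32),P(-80,v,8)]),c)
    prev=None
    for t in np.linspace(0,1,90):
        x,y=a+(b-a)*t; xi,yi=int(round(x)),int(round(y))
        if not(0<=xi<640 and 0<=yi<400): continue
        p=h[yi,xi].astype(int);k="W" if p[1]>85 and p[2]<150 else "O" if p[1]>60 else "t"
        if k!=prev:
            u=[((ray("",[(x,y)],z/1e3,c)[0,:2]-C)@ex*1e3).round(1) for z in(32,20,8)];print(v,(xi,yi),k,p,"u@32,20,8",u)
        prev=k
E
```

```text
[0.39311505 0.27281768 0.09505579] [0.6993786  0.12969324 0.47446664] 0.021402230354802404 30.5167
walnut [13.1 58.8] 10.6 tray [-41.9  22.1]
  corners [[-48.0, 52.0], [-48.0, -7.0], [-35.0, -7.0], [-35.0, 52.0]]
oak [38.9 93.5] 85.8 tray [-162.4  197.5]
  corners [[-213.0, 191.0], [-122.0, 167.0], [-112.0, 204.0], [-203.0, 228.0]]
cam [0.46712877 0.2863037  0.22750264]
5 (342, 0) W [ 12 150 109] u@32,20,8 [np.float64(-33.6), np.float64(-30.9), np.float64(-28.2)]
5 (341, 30) O [ 16 121 173] u@32,20,8 [np.float64(-47.0), np.float64(-45.1), np.float64(-43.2)]
5 (340, 33) t [ 21  43 221] u@32,20,8 [np.float64(-48.7), np.float64(-46.8), np.float64(-45.0)]
20 (312, 0) W [ 11 148 112] u@32,20,8 [np.float64(-33.6), np.float64(-30.9), np.float64(-28.2)]
20 (312, 29) O [ 16 128 161] u@32,20,8 [np.float64(-46.5), np.float64(-44.5), np.float64(-42.6)]
20 (312, 33) t [ 21  41 226] u@32,20,8 [np.float64(-48.7), np.float64(-46.8), np.float64(-45.0)]
35 (282, 0) W [ 12 152 104] u@32,20,8 [np.float64(-33.6), np.float64(-30.9), np.float64(-28.2)]
35 (284, 30) O [ 15 128 161] u@32,20,8 [np.float64(-47.0), np.float64(-45.1), np.float64(-43.2)]
35 (284, 33) t [ 22  36 225] u@32,20,8 [np.float64(-48.7), np.float64(-46.8), np.float64(-45.0)]
```

Both near ends line up at tray x ≈ -45, where the walnut's bottom edge and the oak's bottom edge agree to 0.5 mm. One matching check from the right side.

Emit:
drive_tool(
  deltas=[
    {"linear":[10,-30,10],"twist":0,"claw":0.25},
    {"linear":[40,-40,10],"twist":0,"claw":0.25},
    {"linear":[75,-40,10],"twist":0,"claw":0.25},
    {"linear":[92,-40,10],"twist":0,"claw":0.25},
    {"linear":[92,-40,10],"twist":0,"claw":0.25},
    {"linear":[92,-40,10],"twist":0,"claw":0.25},
  ],
)

```text
clock: 31.02
position: [0.4861, 0.2324, 0.105]
ee_rot: [-0.0, 0.996, 0.091, 0.0]
contact_force: [-0.2, -0.8, -0.2]
width: 0.0216
gripper_force: 0.0
```

```bash
python3 look.py w16; python3 - <<'E'
from h import *
c=cam("wrist")
th=np.radians(10.6);ex=np.array([np.cos(th),np.sin(th)]);ey=np.array([-ex[1],ex[0]]);C=np.array([.5469,.2855])
P=lambda u,v,z:np.r_[C+ex*u/1e3+ey*v/1e3,z/1e3]
h=cv2.cvtColor(cv2.imread("pics/w16.png"),cv2.COLOR_BGR2HSV)
for u in(-35,0,25,45,62):
    a,b=proj("",np.array([P(u,5,32),P(u,-30,8)]),c);prev=None
    for t in np.linspace(0,1,150):
        x,y=a+(b-a)*t; xi,yi=int(round(x)),int(round(y))
        if not(0<=xi<640 and 0<=yi<400): continue
        p=h[yi,xi].astype(int);k="W" if p[1]>85 and p[2]<150 else "O" if p[1]>60 else "t"
        if k!=prev: print(u,(xi,yi),k,p,"v@32,20,8",[round(float((ray("",[(x,y)],z/1e3,c)[0,:2]-C)@ey*1e3),1) for z in(32,20,8)])
        prev=k
# far end: walnut/fence gap down the length
for v in(5,20,35):
    a,b=proj("",np.array([P(60,v,32),P(78,v,36)]),c);print("far",v,[tuple(map(int,h[int(round(y)),int(round(x))])) for x,y in np.linspace(a,b,12) if 0<=y<400 and 0<=x<640])
E
```

```text
[0.48441562 0.23229654 0.10477147] [-0.66842457 -0.24409536 -0.48391093] 0.021134177129855748 31.0667
walnut [99.5 60.3] 10.6 tray [ 3.  20.8]
  corners [[-47.0, 51.0], [-47.0, -9.0], [53.0, -9.0], [53.0, 51.0]]
oak [32.8 33.7] 85.7 tray [-127.2  166.7]
  corners [[-148.0, 155.0], [-115.0, 147.0], [-107.0, 178.0], [-139.0, 187.0]]
-35 (243, 163) W [ 11 126 115] v@32,20,8 [5.0, 7.7, 10.4]
-35 (266, 160) O [ 14 120 177] v@32,20,8 [-8.6, -6.7, -4.8]
-35 (270, 160) t [ 22  25 234] v@32,20,8 [-11.1, -9.3, -7.5]
0 (238, 101) W [ 12 143 107] v@32,20,8 [5.0, 7.7, 10.4]
0 (263, 101) O [ 15 124 160] v@32,20,8 [-8.6, -6.7, -4.8]
0 (267, 101) t [ 21  35 232] v@32,20,8 [-10.8, -9.0, -7.2]
25 (235, 53) W [ 12 147 111] v@32,20,8 [5.0, 7.7, 10.4]
25 (261, 55) O [ 14 130 171] v@32,20,8 [-8.8, -6.9, -5.0]
25 (265, 55) t [ 21  29 235] v@32,20,8 [-11.0, -9.2, -7.5]
45 (233, 12) W [ 12 159 109] v@32,20,8 [5.0, 7.7, 10.4]
45 (259, 16) O [ 15 135 159] v@32,20,8 [-8.8, -6.9, -5.0]
45 (263, 16) t [ 22  45 229] v@32,20,8 [-10.7, -8.9, -7.2]
far 5 []
far 20 []
far 35 []
```

Emit:
drive_tool(
  deltas=[
    {"linear":[0,-5,35],"twist":0,"claw":0.25},
    {"linear":[0,-10,70],"twist":0,"claw":0.25},
    {"linear":[0,-10,90],"twist":0,"claw":0.25},
    {"linear":[0,-10,90],"twist":0,"claw":0.25},
    {"linear":[0,-10,90],"twist":0,"claw":0.25},
  ],
)

```text
clock: 31.48
position: [0.4836, 0.2228, 0.1963]
ee_rot: [-0.0, 0.996, 0.092, 0.001]
contact_force: [-0.5, 0.7, -1.0]
width: 0.0214
gripper_force: 0.0
```

```bash
python3 -c "
from rig import manip; print(manip.sign_off())"
```

```text
the job is handed in; nothing more can be done
None
```

The job is handed in at about 31.5 s: the walnut was laid flat on the worktop and released, then set gently on the oak, and both boards were pressed against both fences, with their edges level to about 0.5 mm; the marble, tin and shaker were not touched, but I viewed 12 pictures, two over the limit of 10.

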